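# Find the rocking canister lid and press it home

### The job

One of the four steel canisters in the tray was closed carelessly: its lid looks much like the others but rocks on its gasket. Press down on the lids near an edge with a fingertip until you find the one that rocks under the finger, then press that lid in the middle until it is fully home and level all round. Only press: lift no lid, leave the mortar, jar and scoop where they are, and finish with the hand clear of everything.

Things in the scene. Friction and masses are not known exactly. Their poses are not given: they have to be found in the camera images.
- tray: Blue-green plastic tray, 270 x 270 mm outside, walls 45 mm tall, 4 mm floor, fixed. Origin: centre of its underside, z up. A loose lid pressed 42 mm from its middle gives about 4 mm at 1.2 N per mm, then turns stiff without going home, and swings back level when let go; pressed on its knob it goes straight down against about 12 N and stays down.
- tin_1: Square stainless canister 1, 110 x 110 mm, 90 mm tall to the rim, closed by lid_1; stands firmly in the tray and does not move. Origin: centre of its underside, z up, x and y along its sides. The four stand 2 by 2, in no fixed order, about 128 mm apart, with gaps of 6 to 18 mm between lids.
- tin_2: Square stainless canister 2, 110 x 110 mm, 90 mm tall to the rim, closed by lid_2; stands firmly in the tray and does not move. Origin: centre of its underside, z up, x and y along its sides. The four stand 2 by 2, in no fixed order, about 128 mm apart, with gaps of 6 to 18 mm between lids.
- tin_3: Square stainless canister 3, 110 x 110 mm, 90 mm tall to the rim, closed by lid_3; stands firmly in the tray and does not move. Origin: centre of its underside, z up, x and y along its sides. The four stand 2 by 2, in no fixed order, about 128 mm apart, with gaps of 6 to 18 mm between lids.
- tin_4: Square stainless canister 4, 110 x 110 mm, 90 mm tall to the rim, closed by lid_4; stands firmly in the tray and does not move. Origin: centre of its underside, z up, x and y along its sides. The four stand 2 by 2, in no fixed order, about 128 mm apart, with gaps of 6 to 18 mm between lids.
- lid_1: Square steel lid of canister 1, 116 x 116 mm, its skirt slipped over the rim. Origin: centre of its inside face (seated: on the rim, 90 mm above the canister's origin); axes along its sides, z up. Flat top 4 mm above the origin; in the middle a black knob, 28 mm across, its top 20 mm above the origin. Seated: rigid. Loose (one lid, any of the four): level, 4.5 to 6 mm higher; see tray.
- lid_2: Square steel lid of canister 2, 116 x 116 mm, its skirt slipped over the rim. Origin: centre of its inside face (seated: on the rim, 90 mm above the canister's origin); axes along its sides, z up. Flat top 4 mm above the origin; in the middle a black knob, 28 mm across, its top 20 mm above the origin. Seated: rigid. Loose (one lid, any of the four): level, 4.5 to 6 mm higher; see tray.
- lid_3: Square steel lid of canister 3, 116 x 116 mm, its skirt slipped over the rim. Origin: centre of its inside face (seated: on the rim, 90 mm above the canister's origin); axes along its sides, z up. Flat top 4 mm above the origin; in the middle a black knob, 28 mm across, its top 20 mm above the origin. Seated: rigid. Loose (one lid, any of the four): level, 4.5 to 6 mm higher; see tray.
- lid_4: Square steel lid of canister 4, 116 x 116 mm, its skirt slipped over the rim. Origin: centre of its inside face (seated: on the rim, 90 mm above the canister's origin); axes along its sides, z up. Flat top 4 mm above the origin; in the middle a black knob, 28 mm across, its top 20 mm above the origin. Seated: rigid. Loose (one lid, any of the four): level, 4.5 to 6 mm higher; see tray.
- mortar: Empty brass mortar, 86 mm across the mouth, 62 mm tall, standing beside the tray. Origin: centre of its underside. Bystander.
- bottle: Amber glass jar with white cap, 56 mm across, 105 mm tall, standing beside the tray. Origin: centre of its underside. Bystander.
- scoop: Steel herb scoop with dark wooden handle, 185 mm long, 54 mm wide, 30 mm tall, lying beyond the tray. Origin: under its blade, near the handle; handle towards its -x. Bystander.

How it is judged:
On the way, in this order (a step that is already met when the one before it is completed fails the run):
1. the loose lid rocks under the finger: a fingertip pressing it has tilted it by more than 0.03 rad (((contact force between the fingers and lid_1 above 0.5 N and angle between lid_1's own z axis and vertical above 0.03 rad) or (contact force between the fingers and lid_2 above 0.5 N and angle between lid_2's own z axis and vertical above 0.03 rad) or (contact force between the fingers and lid_3 above 0.5 N and angle between lid_3's own z axis and vertical above 0.03 rad) or (contact force between the fingers and lid_4 above 0.5 N and angle between lid_4's own z axis and vertical above 0.03 rad))), for 0.05 s.
2. that lid is pressed home: every lid down on its rim and level (z of lid_1 in the frame of tin_1 below 0.0915 m and angle between each of lid_1, lid_2, lid_3, lid_4's own z axis and vertical below 0.02 rad and z of lid_2 in the frame of tin_2 below 0.0915 m and z of lid_3 in the frame of tin_3 below 0.0915 m and z of lid_4 in the frame of tin_4 below 0.0915 m), for 0.2 s.
At the end, for the whole second after the job is handed in: All four lids are home on their canisters: each lid's inside face less than 1.5 mm above the rim (91.5 mm above the canister's origin) and level within 0.02 rad; the bystanders are at rest (all of step 2 and linear speed of each of mortar, bottle, scoop below 0.02 m/s); the robot touches nothing.
It fails at once if a lid is lifted: raised more than 10 mm above its seat (z of lid_1 in the frame of tin_1 above 0.1 m or z of lid_2 in the frame of tin_2 above 0.1 m or z of lid_3 in the frame of tin_3 above 0.1 m or z of lid_4 in the frame of tin_4 above 0.1 m).
It fails at once if the mortar is moved more than 20 mm, lifted more than 10 mm or tipped over (distance of mortar from where it was at the start of the episode above 0.02 m or height (world z) of mortar above 0.01 m or angle between mortar's own z axis and vertical above 0.4 rad).
It fails at once if the bottle is moved more than 20 mm, lifted more than 10 mm or tipped over (distance of bottle from where it was at the start of the episode above 0.02 m or height (world z) of bottle above 0.01 m or angle between bottle's own z axis and vertical above 0.4 rad).
It fails at once if the scoop is moved more than 20 mm, lifted more than 10 mm or tipped over (distance of scoop from where it was at the start of the episode above 0.02 m or height (world z) of scoop above 0.01 m or angle between scoop's own z axis and vertical above 0.4 rad).
It also fails if it takes over 51 s, if anything falls off the work surface, if the arm or the gripper's body presses on something with over 40 N, if the wrist force passes 120 N, or if a joint passes its speed limit or range.

### The arm

A 6-joint arm with a two-finger parallel gripper is mounted at the origin on the work surface. World frame = base frame: x ahead of the robot, y to its left, z up, the work surface at z = 0. Lengths are in m, angles in rad, forces in N, time in s.
With the tool pointing down it reaches from about 0.3 to 0.875 m from the base axis. Payload 6.4 kg.
Tool frame: the origin (TCP) lies midway between the tips of the shut fingers; the grasp point (between the pads) lies 19 mm behind it; z points along the fingers, y is the line along which they close (so a half turn about z gives the same grasp; the last joint's range is limited). The gripper opens to 85 mm and grips with 20 to 120 N. Pads are 22 mm wide; open, the fingers measure 114 mm over their backs; the gripper's body (76 mm by 85 mm) begins 54 mm behind the grasp point. The pads swing forward as they close: fully open they stand 13 mm farther back than shut.
Start: joints at [0.898, 0.181, 1.607, -0, 1.354, -0.206], TCP at [0.259, 0.514, 0.231] pointing down, gripper open.
Joint ranges: [-2.99, 2.99], [-0.89, 2.07], [0.3, 2.58], [-1.14, 4.28], [0, 2.63], [-3.12, 3.12]. Speed limits (rad/s): [2.57, 2.57, 3.01, 3.14, 3.14, 3.14].

### API

Orientations are given as a unit quaternion [w, x, y, z].
In Python, from bench import ctrl gives the robot as it stands. The module is installed in compiled form; this text tells all that it offers.
- The arm moves only by the tool move_arm, never from a script. Its argument "plan" is one flat list of numbers, 6 for each row, row after row: the shift along the world's x, y, z in units of 50 mm (1.0 is 50 mm), then the turn, a rotation vector about the world's x, y, z in rad. A call has 1 to 10 rows; each row is the pose to reach, as a shift and turn from the pose commanded when the call began; what a row does not reach only later rows make up. A row lasts 1/8 s, in which the tool goes at most 62.5 mm and 10.7 degrees, less where a joint would pass 70% of its speed; a pose out of reach is approached as far as the arm can. A call with a gripper value outside its range is refused whole. "grip" is the finger opening in mm, from 0 to 85.4, set as the call begins (left out, the last holds). The fingers move at their own pace and stop on an object; the grip force is fixed at half the most. Time passes only in rows, so rows that repeat a pose let the fingers close. It gives the time, the measured TCP pose, the force, the opening and the grip force at its end, in the units of the state.
- ctrl.get_obs(): the state, without advancing time (a new reading comes with each control period).
- ctrl.camera(name): name is "scene" or "top" or "wrist"; returns a dict with "pixels" (420x560x3 uint8, red, green, blue), "fx", "fy", "cx", "cy" (pixels), "origin" and "attitude" of the camera in the world. Camera axes: x right, y down, z forward; pixel columns grow to the right and rows downward; lengths in m; the calibration is good to about 2 mm. A picture is of the moment at which its call begins. There is no depth.
- ctrl.hand_in(): hands the job in; it is judged then, once.
The state is a dict: "time_s": time; "q": joint angles; "dq": joint speeds; "joint_efforts": joint torques, N m; "eef_pos": TCP position; "eef_rot": TCP orientation; "wrist_force": force on the tool from outside, world axes, zero at the start; "torque": the same for the moment, N m; "opening": opening from 0.0 (shut) to 1.0 (fully open); "grasp_force": force on a finger pad.
Only numpy, scipy, OpenCV 4.12 (cv2) and the standard library are available. Lean on these libraries where they do the work, as an engineer would, in place of code of your own. Each camera call takes 0.05 s, during which the arm holds its last target. There are 200 camera calls.

## Working session

There is one attempt and no reset: what is moved stays moved. The work goes in short steps, Python scripts to look and compute and a tool call to move; the robot and the scene stay as the last step left them, time stands still between calls to the robot, and variables do not carry over. Pictures are saved under pics/ and viewed, at most 10 in all, crops included, and the job is handed in when it is done.

Besides the shell and the picture viewer there is one more tool, called after "Emit:" as a command line: name --argument value ..., lists and objects as JSON in quotes. move_arm: Moves the arm, as the interface text tells. Its arguments: {"type":"object","properties":{"plan":{"type":"array"},"grip":{"type":"number"}},"required":["plan"]}

```bash
mkdir -p pics
python3 - <<'E'
from bench import ctrl
import cv2,numpy as np
o=ctrl.get_obs();print(o)
for n in("top","scene"):
    c=ctrl.camera(n);cv2.imwrite(f"pics/{n}0.png",c["pixels"][:,:,::-1])
    print(n,{k:v for k,v in c.items() if k!="pixels"})
E
```

```text
{'time_s': 0.0, 'q': array([ 8.97731384e-01,  1.81533584e-01,  1.60803302e+00, -2.69804957e-05,
        1.35378872e+00, -2.06272861e-01]), 'dq': array([ 1.81605577e-03, -6.87609132e-05,  1.48425695e-03, -1.32413670e-04,
       -1.86783249e-03, -2.60939864e-04]), 'joint_efforts': array([ 4.97059027e-04, -4.44883740e+01, -3.51324892e+01, -3.07416858e-04,
        9.19471640e-03,  2.69069051e-05]), 'eef_pos': array([0.2583834 , 0.51304596, 0.23037626]), 'eef_rot': array([-3.63213280e-04,  2.31279886e-01,  9.72886857e-01, -8.03120959e-04]), 'wrist_force': array([ 0.2435458 , -0.00346743,  0.55542009]), 'torque': array([ 0.02804108, -0.01047692, -0.01267251]), 'grasp_force': 0.0, 'opening': 1.0015394471518213}
top {'fx': 406.8521822216229, 'fy': 406.8521822216229, 'cx': 278.37698618261913, 'cy': 211.6388257632706, 'origin': array([0.45510538, 0.07913887, 0.9076749 ]), 'attitude': array([-0.06555116,  0.70465518, -0.70290796,  0.07130586])}
scene {'fx': 413.5888995945724, 'fy': 413.5888995945724, 'cx': 275.46183534254175, 'cy': 206.0056179536528, 'origin': array([ 1.01388257, -0.28304788,  0.8961165 ]), 'attitude': array([-0.2570437 ,  0.87941363,  0.38593043, -0.10778638])}
```

View pics/top0.png

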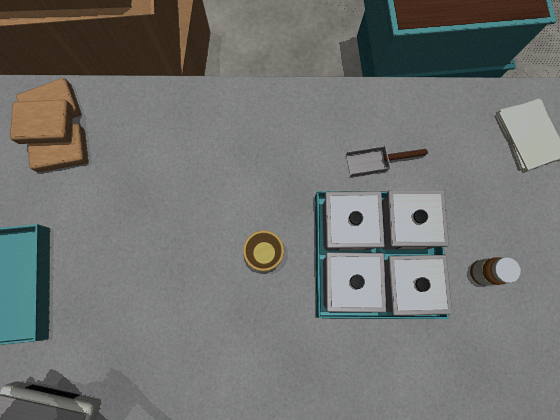

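View pics/scene0.png

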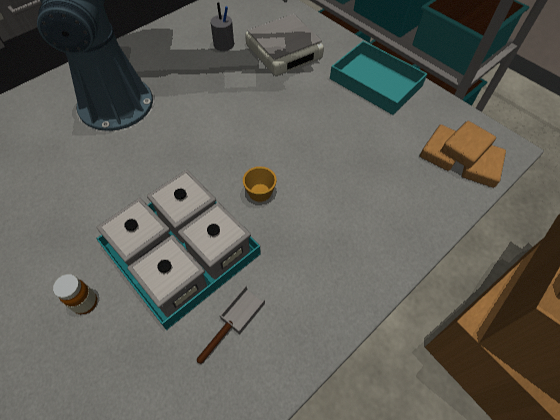

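The top view shows four lids with knobs at about (356,218), (420,216), (357,282) and (423,284). The mortar is at (264,251), the jar at (500,270) and the scoop at (385,160). Next I'll triangulate the knobs and lid outlines.

```bash
cat > h.py <<'E'
import cv2,numpy as np
from scipy.spatial.transform import Rotation as R
def rays(c,p):
    p=np.atleast_2d(p).astype(float);d=np.c_[(p[:,0]-c["cx"])/c["fx"],(p[:,1]-c["cy"])/c["fy"],np.ones(len(p))]
    return R.from_quat(c["attitude"],scalar_first=True).apply(d)
def onz(c,p,z):
    d=rays(c,p);return c["origin"]+d*((z-c["origin"][2])/d[:,2])[:,None]
def tri(c1,p1,c2,p2):
    A=np.zeros((3,3));b=np.zeros(3)
    for c,p in((c1,p1),(c2,p2)):
        d=rays(c,p)[0];d/=np.linalg.norm(d);M=np.eye(3)-np.outer(d,d);A+=M;b+=M@c["origin"]
    return np.linalg.solve(A,b)
def blobs(m,lo,hi):
    n,l,s,ce=cv2.connectedComponentsWithStats(m.astype(np.uint8),connectivity=4)
    return [(ce[i],s[i],l==i) for i in range(1,n) if lo<s[i][4]<hi]
E
python3 - <<'E'
from bench import ctrl
from h import *
t=ctrl.camera("top");s=ctrl.camera("scene")
def knobs(c,box):
    g=c["pixels"].max(2);m=np.zeros(g.shape,bool);x0,y0,x1,y1=box;m[y0:y1,x0:x1]=(g<60)[y0:y1,x0:x1]
    return [b for b in blobs(m,60,400) if .7<b[1][2]/b[1][3]<1.4]
kt=knobs(t,(330,195,445,312));ks=knobs(s,(110,180,240,290))
print([b[0].round(1) for b in kt],[b[0].round(1) for b in ks])
for b in kt:
    w=onz(t,b[0],.112)[0]
    best=min(ks,key=lambda q:np.linalg.norm(onz(s,q[0],.112)[0]-w))
    print("knob",w.round(4),onz(s,best[0],.112)[0].round(4),tri(t,b[0],s,best[0]).round(4))
g=t["pixels"].astype(int);m=(g.min(2)>185)
for b in blobs(m,1500,6000):
    if b[0][0]<300: continue
    k=cv2.findContours(b[2].astype(np.uint8),0,2)[0][0];r=cv2.minAreaRect(k)
    box=onz(t,cv2.boxPoints(r),.098);e=box[1]-box[0];f=box[2]-box[1]
    print("lid",b[1][4],box.mean(0).round(4),np.linalg.norm(e).round(4),np.linalg.norm(f).round(4),np.degrees(np.arctan2(e[1],e[0])).round(1),box[:,:2].round(3).tolist())
E
```

```text
[array([420.2, 216.1]), array([355.4, 217.7]), array([356.6, 281.6]), array([422.1, 284.3])] [array([179.6, 194. ]), array([130.8, 224.8]), array([212.9, 229.6]), array([164.1, 266. ]), array([224.4, 277.6])]
knob [ 0.6031 -0.2101  0.112 ] [ 0.6065 -0.208   0.112 ] [ 0.6044 -0.2092  0.11  ]
knob [ 0.5995 -0.0805  0.112 ] [ 0.6067 -0.0814  0.112 ] [ 0.6017 -0.0807  0.1042]
knob [ 0.4742 -0.0786  0.112 ] [ 0.4822 -0.0799  0.112 ] [ 0.4753 -0.0789  0.1033]
knob [ 0.4693 -0.205   0.112 ] [ 0.4769 -0.2055  0.112 ] [ 0.4704 -0.2061  0.1043]
```

The triangulated knob heights put the lid at (0.604, -0.209) about 6 mm above the rest, so I'll test that one first. I'm shutting the fingers and moving above its +x side.

Emit:
move_arm --plan '[1, -1.2, -0.3, 0, 0, 0.1, 1.2, -2.2, -0.5, 0, 0, 0.2, 1.7, -3.2, -0.8, 0, 0, 0.3, 2.2, -4.2, -0.8, 0, 0, 0.4, 2.7, -5.2, -0.8, 0, 0, 0.468, 3.2, -6.2, -0.8, 0, 0, 0.468, 3.8, -7.2, -0.8, 0, 0, 0.468, 4.3, -8.2, -0.8, 0, 0, 0.468, 4.8, -9.2, -0.8, 0, 0, 0.468, 5.4, -10.2, -0.8, 0, 0, 0.468]' --grip 0

```text
time_s: 1.45
eef_pos: [0.5292, 0.0018, 0.1913]
eef_rot: [0.0, -0.0, 1.0, 0.0]
wrist_force: [1.3, 0.2, 0.6]
opening: -0.0
grasp_force: 0.0
```

Emit:
move_arm --plan '[0.5, -1, 0, 0, 0, 0, 1, -2, 0, 0, 0, 0, 1.5, -3, 0, 0, 0, 0, 2, -3.8, 0, 0, 0, 0, 2.3, -4.3, 0, 0, 0, 0, 2.3, -4.3, 0, 0, 0, 0, 2.3, -4.3, 0, 0, 0, 0]'

```text
time_s: 2.33
eef_pos: [0.6432, -0.2108, 0.1907]
eef_rot: [-0.001, -0.001, 1.0, 0.0]
wrist_force: [-0.6, 0.7, -0.7]
opening: 0.003
grasp_force: 0.0
```

Run:
```python
from bench import ctrl
from h import *
o=ctrl.get_obs();print({k:np.round(o[k],4).tolist() for k in("time_s","q","eef_pos","eef_rot","wrist_force","opening")})
c=ctrl.camera("wrist");cv2.imwrite("pics/w1.png",c["pixels"][:,:,::-1])
d=R.from_quat(c["attitude"],scalar_first=True).inv().apply(np.array([[.6044,-.2092,.12],[.6017,-.0807,.114],[.4704,-.206,.114],[.646,-.209,.104]])-c["origin"])
print(np.c_[d[:,0]/d[:,2]*c["fx"]+c["cx"],d[:,1]/d[:,2]*c["fy"]+c["cy"]].round())
```

```text
{'time_s': 2.325, 'q': [-0.4917, 0.4374, 1.3638, 0.0003, 1.3418, -2.0638], 'eef_pos': [0.6432, -0.2108, 0.1907], 'eef_rot': [-0.0006, -0.0006, 1.0, 0.0005], 'wrist_force': [-0.569, 0.7447, -0.7227], 'opening': 0.0027}
[[ 285.  171.]
 [ 503.  165.]
 [ 293. -108.]
 [ 284.  229.]]
```

View pics/w1.png

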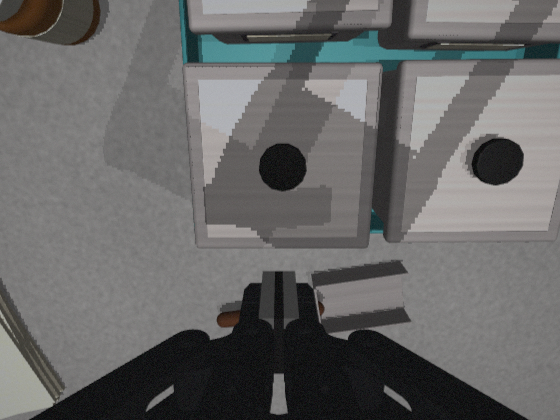

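The wrist view shows the target knob at (283,167), against a predicted (285,171), so the fix is good. The press point near (284,229) lies on the flat of the lid, and I'm descending to it.

Emit:
move_arm --plan '[0, 0, -0.7, 0, 0, 0, 0, 0, -1.3, 0, 0, 0, 0, 0, -1.6, 0, 0, 0, 0, 0, -1.68, 0, 0, 0, 0, 0, -1.68, 0, 0, 0]'

```text
time_s: 3.0
eef_pos: [0.6443, -0.2115, 0.1083]
eef_rot: [0.001, -0.001, 1.0, -0.0]
wrist_force: [-0.5, 0.0, 0.2]
opening: -0.002
grasp_force: 0.0
```

Emit:
move_arm --plan '[0, 0, -0.02, 0, 0, 0, 0, 0, -0.04, 0, 0, 0, 0, 0, -0.06, 0, 0, 0, 0, 0, -0.08, 0, 0, 0, 0, 0, -0.08, 0, 0, 0]'

```text
time_s: 3.62
eef_pos: [0.6437, -0.2115, 0.1032]
eef_rot: [-0.0, -0.001, 1.0, 0.0]
wrist_force: [-0.9, 0.2, -0.3]
opening: 0.001
grasp_force: 0.0
```

Emit:
move_arm --plan '[0, 0, -0.02, 0, 0, 0, 0, 0, -0.03, 0, 0, 0, 0, 0, -0.03, 0, 0, 0]'

```text
time_s: 4.0
eef_pos: [0.6439, -0.2115, 0.102]
eef_rot: [0.0, -0.001, 1.0, -0.0]
wrist_force: [-0.6, 0.8, 2.3]
opening: -0.004
grasp_force: 1.1
```

Emit:
move_arm --plan '[0, 0, -0.015, 0, 0, 0, 0, 0, -0.03, 0, 0, 0, 0, 0, -0.03, 0, 0, 0]'

```text
time_s: 4.38
eef_pos: [0.644, -0.2115, 0.1006]
eef_rot: [0.0, -0.001, 1.0, -0.0]
wrist_force: [-0.8, 0.2, 3.9]
opening: -0.0
grasp_force: 2.3
```

The force grows at about 1.2 N/mm, so this is the rocking lid. I'll release it, move over the knob and press.

Emit:
move_arm --plan '[0, 0, 0, 0, 0, 0, 0, 0, 0.3, 0, 0, 0, 0, 0, 0.8, 0, 0, 0, -0.5, 0.04, 0.8, 0, 0, 0, -0.8, 0.04, 0.7, 0, 0, 0, -0.8, 0.04, 0.5, 0, 0, 0, -0.8, 0.04, 0.5, 0, 0, 0, -0.8, 0.04, 0.45, 0, 0, 0, -0.8, 0.04, 0.45, 0, 0, 0]'

```text
time_s: 5.5
eef_pos: [0.6041, -0.2095, 0.1226]
eef_rot: [-0.0, -0.001, 1.0, 0.0]
wrist_force: [0.3, 0.5, -0.3]
opening: -0.001
grasp_force: 0.0
```

Emit:
move_arm --plan '[0, 0, -0.03, 0, 0, 0, 0, 0, -0.06, 0, 0, 0, 0, 0, -0.08, 0, 0, 0, 0, 0, -0.1, 0, 0, 0, 0, 0, -0.1, 0, 0, 0]'

```text
time_s: 6.12
eef_pos: [0.604, -0.2096, 0.1191]
eef_rot: [0.0, -0.001, 1.0, -0.0]
wrist_force: [-2.9, 1.6, 7.1]
opening: 0.002
grasp_force: 3.7
```

Emit:
move_arm --plan '[0, 0, -0.03, 0, 0, 0, 0, 0, -0.06, 0, 0, 0, 0, 0, -0.08, 0, 0, 0, 0, 0, -0.1, 0, 0, 0, 0, 0, -0.1, 0, 0, 0]'

```text
time_s: 6.75
eef_pos: [0.604, -0.2096, 0.1146]
eef_rot: [0.0, -0.001, 1.0, -0.0]
wrist_force: [-4.7, 2.4, 10.4]
opening: -0.0
grasp_force: 5.0
```

Emit:
move_arm --plan '[0, 0, -0.02, 0, 0, 0, 0, 0, -0.03, 0, 0, 0, 0, 0, -0.03, 0, 0, 0]'

```text
time_s: 7.12
eef_pos: [0.6039, -0.2095, 0.114]
eef_rot: [0.0, -0.001, 1.0, -0.0]
wrist_force: [-6.9, 4.0, 16.5]
opening: -0.001
grasp_force: 8.1
```

Emit:
move_arm --plan '[0, 0, -0.03, 0, 0, 0, 0, 0, -0.06, 0, 0, 0, 0, 0, -0.06, 0, 0, 0, 0, 0, -0.06, 0, 0, 0]'

```text
time_s: 7.62
eef_pos: [0.604, -0.2096, 0.1139]
eef_rot: [0.0, -0.001, 1.0, -0.001]
wrist_force: [-16.4, 7.3, 33.5]
opening: -0.0
grasp_force: 16.5
```

It has stopped hard at z = 0.114, which is the seated knob height. I'm lifting clear and checking all the knobs.

Emit:
move_arm --plan '[0, 0, 0.1, 0, 0, 0, 0, 0, 1, 0, 0, 0, 0, 0.2, 2, 0, 0, 0, -0.5, 1.2, 2.5, 0, 0, 0, -1, 2.3, 2.5, 0, 0, 0, -1.5, 3.4, 2.5, 0, 0, 0, -2, 4.5, 2.5, 0, 0, 0, -2.5, 5.6, 2.5, 0, 0, 0, -3, 6.7, 2.5, 0, 0, 0, -3.5, 7.8, 2.5, 0, 0, 0]'

```text
time_s: 8.88
eef_pos: [0.4278, 0.1821, 0.2334]
eef_rot: [0.0, -0.0, 1.0, 0.0]
wrist_force: [1.9, 0.7, -0.3]
opening: 0.002
grasp_force: 0.0
```

Emit:
move_arm --plan '[0, 1, 0, 0, 0, 0, 0, 2, 0, 0, 0, 0, 0, 2, 0, 0, 0, 0, 0, 2, 0, 0, 0, 0]'

```text
time_s: 9.38
eef_pos: [0.4285, 0.2802, 0.2329]
eef_rot: [-0.0, -0.001, 1.0, -0.0]
wrist_force: [-0.4, 0.5, 0.4]
opening: -0.0
grasp_force: 0.0
```

Run:
```python
from bench import ctrl
from h import *
t=ctrl.camera("top");s=ctrl.camera("scene");cv2.imwrite("pics/s2.png",s["pixels"][:,:,::-1])
def knobs(c,box):
    g=c["pixels"].max(2);m=np.zeros(g.shape,bool);x0,y0,x1,y1=box;m[y0:y1,x0:x1]=(g<60)[y0:y1,x0:x1]
    return [b for b in blobs(m,60,400) if .7<b[1][2]/b[1][3]<1.4]
kt=knobs(t,(330,195,445,312));ks=knobs(s,(110,180,240,290))
for b in kt:
    w=onz(t,b[0],.112)[0];best=min(ks,key=lambda q:np.linalg.norm(onz(s,q[0],.112)[0]-w))
    print(tri(t,b[0],s,best[0]).round(4))
o=ctrl.get_obs();print(o["time_s"],o["eef_pos"],o["dq"].round(3),o["wrist_force"])
```

```text
[ 0.6041 -0.2094  0.1045]
[ 0.6016 -0.0806  0.1043]
[ 0.4752 -0.0789  0.1034]
[ 0.4705 -0.2062  0.1043]
9.475 [0.42887972 0.27949044 0.23309613] [-0.009 -0.005 -0.001  0.001  0.002  0.003] [ 0.24705976 -0.3665882  -1.01793577]
```

View pics/s2.png

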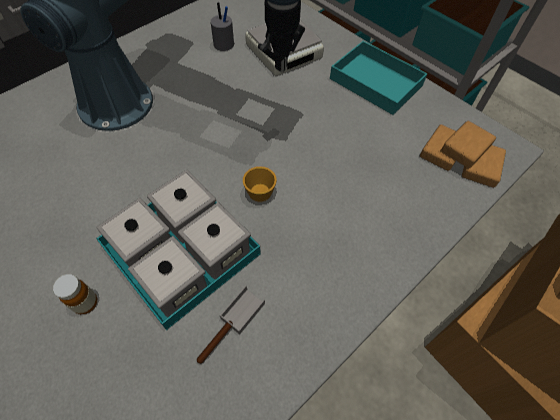

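The picture shows the pressed lid (knob at about (165,268)) level with the others. The mortar (260,183), jar (75,295) and scoop (230,325) have not moved, and the arm is clear. All four knobs now measure the same height.

```bash
python3 -c "
from bench import ctrl
print(ctrl.hand_in())"
```

```text
the job is handed in; nothing more can be done
None
```

I found the loose lid, on the canister at about x 0.604, y -0.209 m; it rocked under an edge press, and I then pressed it home by its knob. All four lids now measure level in height, the mortar, jar and scoop have not moved, the hand is clear, and the job is handed in, though `hand_in` returned no verdict.

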